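# Fit the pressure-test cap to a coolant tank without crossing its thread

### The job

Lift the lid of the tester case by its pull handle and swing it over past its balance point so that it stays open, take out the larger test cap and set it level on top of the threads of the coolant tank's neck, letting it rest there for a moment. Start the thread as a mechanic does: turn the cap backward (counter-clockwise seen from above) until it drops between the thread starts, then screw it forward (clockwise) all the way home against its stop, and let go. Leave the smaller cap in the case, the lid open, and everything else on the bench where it is.

Things in the scene. Friction and masses are not known exactly. Their poses are not given: they have to be found in the camera images.
- case_lid (a joint): lid of the grey clamshell tester case (rad): 0 closed, 1.85 fully open against its stop. The lid weighs 0.32 kg and falls shut below about 1.1 and falls open above that; hinge nearly free.
- lid_handle (a point): middle of the black D-shaped pull handle near the lid's front edge: loop 46 mm wide (case's y), 14 mm deep (x), rising 35 mm from the lid's top. This point is 24 mm above the lid's top, 112 mm in front of the hinge axis and 73 mm above it when closed; it turns with the lid. Pinched across its 46 mm width it pivots between the fingers as the lid swings.
- lid_hinge (a point): middle of the lid's hinge axis, along the case's far long edge, 28.5 mm above the bench; the lid opens away from the robot, swinging about the case's y axis.
- case_floor (a point): centre of the padded floor of the case (fixed; 126 mm in x, 250 mm in y, bottom shell 28 mm high, 77 mm closed), 10 mm above the bench. x points from the front to the hinge side. Three compartments along y, partitions ending 22 mm above the bench: a clipped-in round gauge (62 mm, 23 mm high) in the middle, a cap standing in each outer one, about 81 mm either side, either way round.
- cap_grip (a point): larger test cap, aluminium, 0.12 to 0.2 kg: point on its axis 44 mm above its underside. From below: open skirt, 59 mm outside diameter, 22 mm high to its flat top; round knurled grip, 34 mm diameter, from 22 to 52 mm; brass nipple to 62 mm. z up; x points to one of three lugs, 120 degrees apart (5 mm wide, 2.5 mm high, 1 mm above the underside, tips 22 mm from the axis).
- cap_mark (a point): dark mark on the flat top of the larger cap's skirt, above the lug that the cap's x axis points to: 24 mm from the axis, 22 mm above the underside. Each of the three lugs has such a mark above it.
- small_cap_grip (a point): the smaller test cap, same style, outside 41 mm, grip 25 mm diameter, stays in its compartment; this point lies on its axis 40 mm above its underside.
- neck (a point): centre of the rim of the threaded neck on the off-white coolant tank (fixed), 138 mm above the bench, z up. Neck 41 mm diameter, tapered to 35 mm at the rim; three right-hand thread ridges, 50 mm diameter. One starts at this frame's x axis, its top 5 mm below the rim, the others 120 degrees either side; each descends clockwise seen from above, 6.6 mm per 120 degrees.
- tank_body (a point): centre of the tank's body (130 mm in x, 170 mm in y, top 110 mm above the bench). Resting on the ridges, the larger cap's grip point is 38 mm above the rim with lugs just at the thread starts, 0.055 mm lower per degree further clockwise; turned clockwise there, its lugs hit the stop ribs. Turned counter-clockwise it rides up and, just past the starts, drops to about 32.5 mm.
- stop1 (a point): a stop rib of the neck, 24 mm from its axis: 4 degrees wide, 97 degrees clockwise of a thread start, upright across all threads, 3 mm above the ridge it meets. From its clockwise face to the next thread start is an 21 degree gap for a lug (12 degrees wide) to drop through; a dropped lug cannot go back past the rib.
- stop2 (a point): second stop rib, like the first. From the gaps, turned clockwise, the lugs run under the ridges and the cap descends 0.055 mm per degree for about 95 to 104 degrees, until the lugs meet the next stop ribs: it is home, grip point 27.5 mm above the rim.
- stop3 (a point): third stop rib, like the first. With the cap home each mark of the cap is about 8 degrees (3 to 4 mm) short of a stop rib's middle.
- screwdriver_grip (a point): handle of a black screwdriver, 180 mm long, lying between the case and the tank; leave alone.
- wrench_grip (a point): handle of a steel spanner, 190 mm long, lying at the back of the work area; leave alone.
- socket_mid (a point): small steel socket, 25 mm diameter, 36 mm tall, standing; leave alone.
- bits_mid (a point): black bit rail with six steel bits, 110 mm long; leave alone.
- pliers_mid (a point): pliers with black grips, 150 mm long, lying; leave alone.
- clamp_mid (a point): steel hose clamp band, 44 mm diameter, 12 mm high, lying; leave alone.

How it is judged:
On the way, in this order (a step that is already met when the one before it is completed fails the run):
1. the case lid has been swung past its balance point and stays open (value of joint case_lid above 1.5 rad), for 0.2 s.
2. the larger cap has been lifted clear of the case (z of cap_grip in the frame of case_floor above 0.085 m), for 0.1 s.
3. the larger cap rests level on top of the neck's threads, not yet dropped in (horizontal distance between cap_grip and neck below 0.004 m and z of cap_grip in the frame of neck between 0.0337 and 0.0395 m and angle between cap_grip's own z axis and vertical below 0.1 rad and contact force between cap and tank above 0.3 N), for 0.15 s.
4. turned backward, the cap has dropped between the thread starts and its lugs are caught under the threads (z of cap_grip in the frame of neck below 0.0321 m and horizontal distance between cap_grip and neck below 0.004 m and angle between cap_grip's own z axis and vertical below 0.08 rad), for 0.05 s.
At the end, for the whole second after the job is handed in: The larger cap is screwed home, released and at rest: grip point under 28.5 mm above the rim, within 4 mm of the neck's axis, tilt under 0.06 rad, a mark within 12 mm of a stop rib; lid open beyond 1.5 rad; smaller cap still in the case; no other tool shifted over 3 cm (z of cap_grip in the frame of neck below 0.0285 m and horizontal distance between cap_grip and neck below 0.004 m and angle between cap_grip's own z axis and vertical below 0.06 rad and (horizontal distance between cap_mark and stop1 below 0.012 m or horizontal distance between cap_mark and stop2 below 0.012 m or horizontal distance between cap_mark and stop3 below 0.012 m) and value of joint case_lid above 1.5 rad and linear speed of cap below 0.01 m/s and z of small_cap_grip in the frame of case_floor below 0.05 m); the robot touches nothing.
It fails at once if the smaller cap or another tool on the bench is shifted by more than 3 cm (distance of any of small_cap_grip, screwdriver_grip, wrench_grip, socket_mid, bits_mid, pliers_mid, clamp_mid from where it was at the start of the episode above 0.03 m).
It also fails if it takes over 64 s, if anything falls off the work surface, if the arm or the gripper's body presses on something with over 40 N, if the wrist force passes 120 N, or if a joint passes its speed limit or range.

### The arm

A 6-joint arm with a two-finger parallel gripper is mounted at the origin on the work surface. World frame = base frame: x ahead of the robot, y to its left, z up, the work surface at z = 0. Lengths are in m, angles in rad, forces in N, time in s.
With the tool pointing down it reaches from about 0.3 to 0.875 m from the base axis. Payload 6.4 kg.
Tool frame: the origin (TCP) lies on the centre line of the jaws, within the pads' length; the fingertips stand 25 mm ahead of it and the grasp point (between the pads) lies 6 mm ahead of it; z points along the fingers, y is the direction in which the jaws open and shut (so a half turn about z gives the same grasp; the last joint's range is limited). The gripper opens to 88 mm and grips with 3 to 60 N. Pads are 18 mm wide; open, the fingers measure 123 mm over their backs; the gripper's body (75 mm by 187 mm) begins 45 mm behind the grasp point.
Start: joints at [0.955, 0.181, 1.607, -0, 1.354, -0.206], TCP at [0.229, 0.527, 0.264] pointing down, gripper open.
Joint ranges: [-2.99, 2.99], [-0.89, 2.07], [0.3, 2.58], [-1.14, 4.28], [0, 2.63], [-3.12, 3.12]. Speed limits (rad/s): [2.57, 2.57, 3.01, 3.14, 3.14, 3.14].

### API

Orientations are given as [roll, pitch, yaw] about the fixed x, y, z axes, in that order (R = Rz(yaw) Ry(pitch) Rx(roll)).
In Python, from station import state, get_image, camera_params, sign_off gives the robot as it stands.
- The arm moves only by the tool jog_arm, never from a script. Its argument "plan" is a list of rows, each a list of 5 numbers: the shift along the world's x, y, z in m, then the turn about the world's z in rad, then the gripper command: -1 is fully open, 1 is shut, values between are in proportion. In form: [[tx, ty, tz, yaw, jaw], ...]. A call has 1 to 12 rows; each row is the pose to reach, as a shift and turn from the pose commanded when the call began; what a row does not reach only later rows make up. A row lasts 1/8 s, in which the tool goes at most 62.5 mm and 10.7 degrees, less where a joint would pass 70% of its speed; a pose out of reach is approached as far as the arm can. A call with a gripper value outside its range is refused whole. The fingers move at their own pace and stop on an object; "grip_force" is the grip in N (left out, the last holds). Time passes only in rows, so rows that repeat a pose let the fingers close. It gives the time, the measured TCP pose, the force and the opening at its end, in the units of the state.
- state(): the state, without advancing time (a new reading comes with each control period).
- get_image(name): name is "scene" or "top"; returns the picture (384x512x3 uint8, blue, green, red); there is no depth.
- camera_params(name): a dict with "vfov" (degrees; the focal length in pixels is half the picture's height over the tangent of half this angle, whatever the lens; pixels are square), "cx", "cy" (the principal point, pixels), "dist_coeffs" ([k1, k2, p1, p2, k3] as OpenCV has them; the pictures are not rectified), "T" (4x4, takes a point from camera to world coordinates). Camera axes: x right, y down, z forward; pixel columns grow to the right and rows downward; lengths in m; the calibration is good to about 2 mm. A picture is of the moment at which its call begins. camera_params takes no time and is no camera call.
- sign_off(): hands the job in, once; it reports no verdict.
The state is a dict: "clock": time; "qpos": joint angles; "qd": joint speeds; "joint_efforts": joint torques, N m; "tool_pos": TCP position; "tool_rot": TCP orientation; "wrist_force": force on the tool from outside, world axes, zero at the start; "torque": the same for the moment, N m; "opening": finger opening in m.
Only numpy, scipy, OpenCV 4.12 (cv2) and the standard library are available. Lean on these libraries where they do the work, as an engineer would, in place of code of your own. Each camera call takes 0.05 s, during which the arm holds its last target.

## Working session

There is one attempt and no reset: what is moved stays moved. The work goes in short steps, Python scripts to look and compute and a tool call to move; the robot and the scene stay as the last step left them, time stands still between calls to the robot, and variables do not carry over. Pictures are saved under pics/ and viewed, and the job is handed in when it is done.

Besides the shell and the picture viewer there is one more tool, called after "Emit:" as a command line: name --pt "numbers of a row" for each row, then --argument value for the rest. jog_arm: Moves the arm, as the interface text tells. Its arguments: {"type":"object","properties":{"plan":{"type":"array","items":{"type":"array","items":{"type":"number"}}},"grip_force":{"type":"number"}},"required":["plan"]}

```bash
mkdir -p pics; ls
python3 - <<'E'
from station import state,get_image,camera_params
import cv2,numpy as np
print(state())
for n in("scene","top"):
    im=get_image(n); cv2.imwrite(f"pics/{n}0.png",im); p=camera_params(n); print(n,p)
E
```

```text
pics
{'clock': 0.0, 'qpos': array([ 9.54696444e-01,  1.81502948e-01,  1.60798977e+00, -3.90255772e-06,
        1.35378119e+00, -2.06289414e-01]), 'qd': array([-8.24309621e-04, -2.37235656e-05,  1.83519966e-03,  1.48364102e-03,
        1.37636319e-04,  1.80995759e-04]), 'joint_efforts': array([-2.39591109e-04, -4.33897984e+01, -3.41829193e+01,  7.02154473e-02,
        3.88529606e-02, -1.16957794e-04]), 'tool_pos': array([0.22879564, 0.52699553, 0.26284033]), 'tool_rot': array([-3.13994626e+00, -3.40642018e-04,  2.73178275e+00]), 'wrist_force': array([-0.05563937,  0.27095542, -0.77740024]), 'torque': array([-0.01296851, -0.01326789, -0.01067813]), 'opening': 0.08815956486976473}
scene {'vfov': 56.600575091077566, 'cx': 261.3291479711643, 'cy': 191.63532465478158, 'dist_coeffs': array([-0.0424061,  0.       ,  0.       ,  0.       ,  0.       ]), 'T': array([[ 0.00124819,  0.78538007, -0.61901259,  1.15817879],
       [ 0.99991321,  0.00713818,  0.0110729 , -0.01242484],
       [ 0.01311507, -0.61897269, -0.785303  ,  0.85052425],
       [ 0.        ,  0.        ,  0.        ,  1.        ]])}
top {'vfov': 54.24848804129931, 'cx': 260.5428220766222, 'cy': 188.1400146054108, 'dist_coeffs': array([-0.05602446,  0.        ,  0.        ,  0.        ,  0.        ]), 'T': array([[-0.02665032, -0.9983334 ,  0.05118774,  0.50735899],
       [-0.99961996,  0.02625361, -0.00840714, -0.00234866],
       [ 0.00704926, -0.05139234, -0.99865366,  1.17988684],
       [ 0.        ,  0.        ,  0.        ,  1.        ]])}
```

View pics/scene0.png

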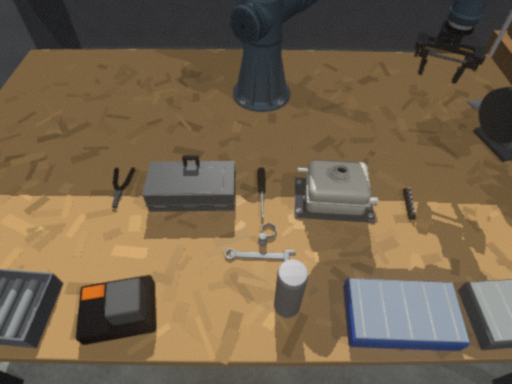

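View pics/top0.png

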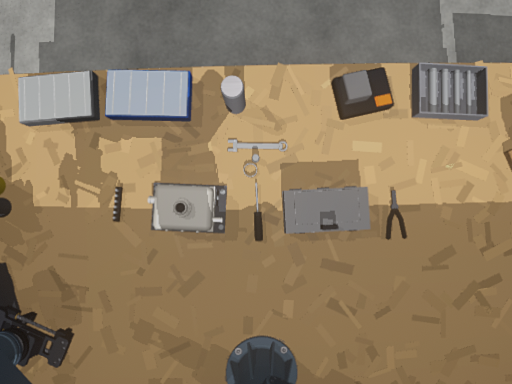

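```bash
cat > h.py <<'E'
import cv2,numpy as np
from station import state,get_image,camera_params
def K(n):
    p=camera_params(n); f=192/np.tan(np.radians(p['vfov']/2))
    return np.array([[f,0,p['cx']],[0,f,p['cy']],[0,0,1]]),p['dist_coeffs'],p['T']
def ray(n,uv):
    k,d,T=K(n); q=cv2.undistortPoints(np.array([[uv]],float),k,d)[0,0]
    return T[:3,3],T[:3,:3]@np.array([q[0],q[1],1])
def plane(n,uv,z):
    o,r=ray(n,uv); return o+r*(z-o[2])/r[2]
def tri(uvs,uvt):
    A=[];b=[]
    for n,uv in(("scene",uvs),("top",uvt)):
        o,r=ray(n,uv); r=r/np.linalg.norm(r); P=np.eye(3)-np.outer(r,r); A.append(P); b.append(P@o)
    x=np.linalg.lstsq(np.vstack(A),np.hstack(b),rcond=None)[0]
    return x,np.linalg.norm(np.vstack(A)@x-np.hstack(b))
def proj(n,X):
    k,d,T=K(n); Ti=np.linalg.inv(T)
    return cv2.projectPoints(np.array(X,float).reshape(-1,1,3),cv2.Rodrigues(Ti[:3,:3])[0],Ti[:3,3],k,d)[0][:,0]
def crop(im,x0,y0,w,h,s,name):
    cv2.imwrite("pics/"+name,cv2.resize(im[y0:y0+h,x0:x0+w],None,fx=s,fy=s,interpolation=cv2.INTER_CUBIC))
E
python3 - <<'E'
import cv2
from h import crop
s=cv2.imread("pics/scene0.png");t=cv2.imread("pics/top0.png")
crop(s,140,145,110,75,7,"sc.png");crop(t,275,175,110,70,7,"tc.png")
crop(s,285,150,100,75,8,"sn.png");crop(t,140,170,100,75,8,"tn.png")
E
```

```text
(no output)
```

View pics/sc.png

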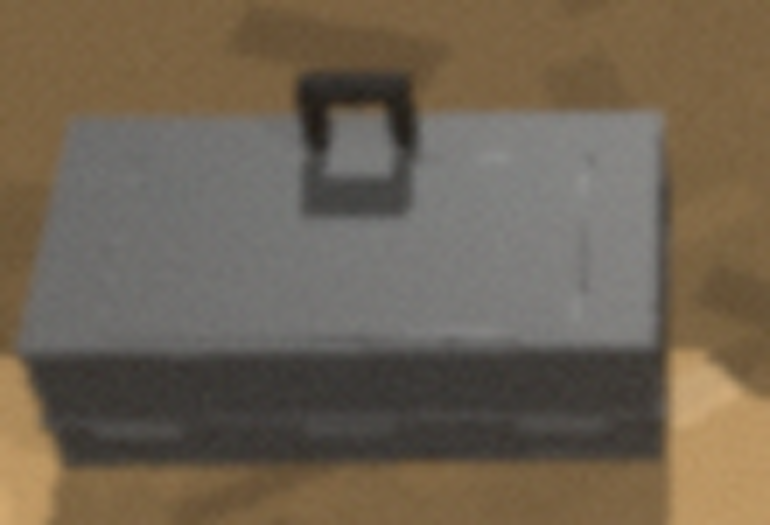

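View pics/tc.png

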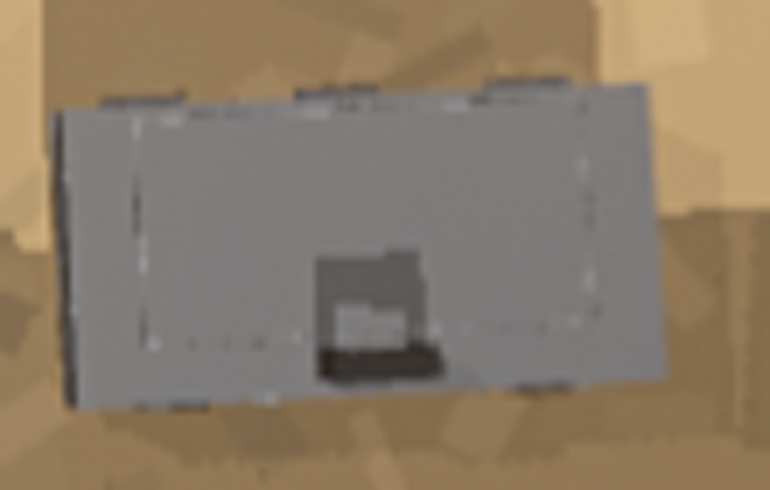

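View pics/sn.png

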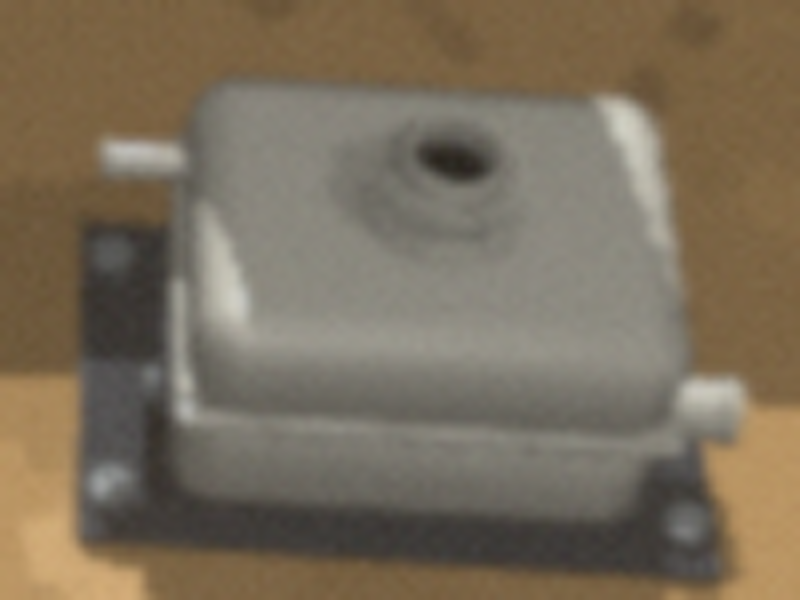

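View pics/tn.png

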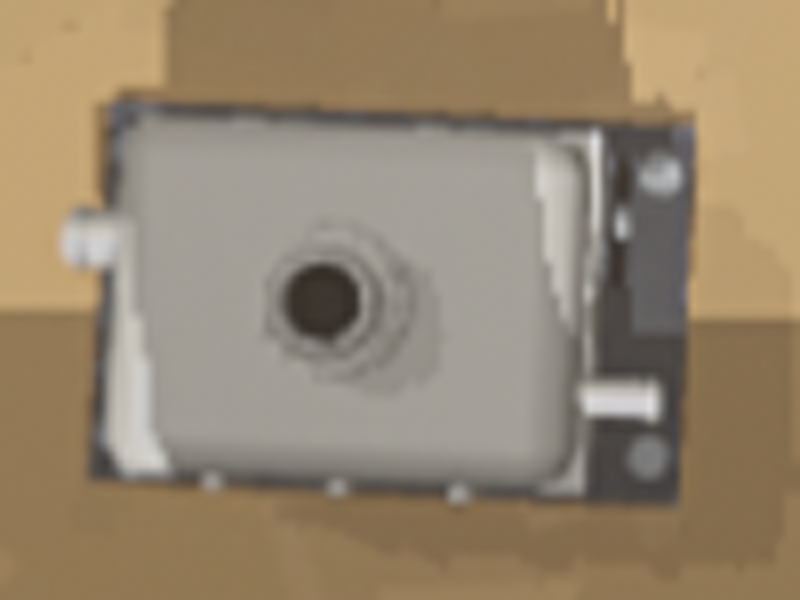

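Run:
```python
from h import *
np.set_printoptions(precision=4,suppress=True)
print("neck",tri((285+456/8-.44,150+158/8-.44),(140+322/8-.44,170+302/8-.44)))
print("neck plane",plane("top",(179.8,207.3),.138),plane("scene",(341.6,169.3),.138))
P=[plane("top",(275+a/7-.43,175+b/7-.43),.077) for a,b in((63,112),(648,85),(665,378),(75,408))]
print(np.array(P)); c=np.mean(P,0); print("case c",c)
for i in range(4): d=P[(i+1)%4]-P[i]; print(np.linalg.norm(d),np.degrees(np.arctan2(d[1],d[0])))
S=[plane("scene",(140+a/7-.43,145+b/7-.43),.077) for a,b in((70,120),(663,113),(660,350),(20,352))]
print(np.array(S),np.mean(S,0))
for i in range(4): d=S[(i+1)%4]-S[i]; print(np.linalg.norm(d),np.degrees(np.arctan2(d[1],d[0])))
# handle top bar ends, z~.112
for a,b in((300,75),(412,75)): print(plane("scene",(140+a/7-.43,145+b/7-.43),.112))
for a,b in((318,380),(442,378),(318,348)): print(plane("top",(275+a/7-.43,175+b/7-.43),.112))
T=[plane("top",(140+a/8-.44,170+b/8-.44),.003) for a,b in((108,103),(692,118),(678,502),(92,478))]
for i in range(4): d=T[(i+1)%4]-T[i]; print("tank",np.linalg.norm(d),np.degrees(np.arctan2(d[1],d[0])))
```

```text
neck (array([0.5133, 0.2156, 0.1328]), np.float64(0.00014210945587055495))
neck plane [0.5134 0.2147 0.138 ] [0.518 0.214 0.138]
[[ 0.5549 -0.0793  0.077 ]
 [ 0.5598 -0.3279  0.077 ]
 [ 0.436  -0.3302  0.077 ]
 [ 0.4307 -0.0807  0.077 ]]
case c [ 0.4954 -0.2045  0.077 ]
0.24863688093812214 -88.87590043079588
0.12388364960465388 -178.9171122456101
0.24960173671528618 91.20399255608567
0.12423612972065882 0.638134219574394
[[ 0.4388 -0.3317  0.077 ]
 [ 0.4325 -0.0815  0.077 ]
 [ 0.5594 -0.0769  0.077 ]
 [ 0.5627 -0.3274  0.077 ]] [ 0.4983 -0.2044  0.077 ]
0.25030827206742795 91.4460951632424
0.12694088701624767 2.0971083614228436
0.2505909427098643 -89.25224922081821
0.12388406697453154 -178.0089593528964
[ 0.4455 -0.2279  0.112 ]
[ 0.4451 -0.182   0.112 ]
[ 0.4417 -0.1774  0.112 ]
[ 0.441  -0.2281  0.112 ]
[ 0.4546 -0.1778  0.112 ]
tank 0.23072846751875736 -92.98670398310844
tank 0.15045237963908 176.62660869932694
tank 0.23035120447711127 86.26027597158546
tank 0.14742290471449743 -3.2269805345763616
```

Emit:
jog_arm --pt "0.06 -0.2 0 0.12 -1" --pt "0.2185 -0.731 -0.03 0.43 -1" --pt "0.2185 -0.731 -0.03 0.43 -1" --pt "0.2185 -0.731 -0.03 0.43 -1" --pt "0.2185 -0.731 -0.03 0.43 -1" --pt "0.2185 -0.731 -0.03 0.43 -1" --pt "0.2185 -0.731 -0.03 0.43 -1" --pt "0.2185 -0.731 -0.03 0.43 -1" --pt "0.2185 -0.731 -0.03 0.43 -1" --pt "0.2185 -0.731 -0.03 0.43 -1" --pt "0.2185 -0.731 -0.03 0.43 -1" --pt "0.2185 -0.731 -0.03 0.43 -1"

```text
clock: 1.6
tool_pos: [0.4424, -0.1883, 0.2342]
tool_rot: [3.141, 0.0, -3.122]
wrist_force: [0.7, 0.4, 0.6]
opening: 0.0884
```

Emit:
jog_arm --pt "0 0 0 0 -1" --pt "0 0 0 0 -1"

```text
clock: 1.85
tool_pos: [0.4418, -0.1855, 0.2338]
tool_rot: [3.14, -0.001, -3.122]
wrist_force: [-0.1, -0.2, -0.7]
opening: 0.0881
```

Run:
```python
from h import *
s=state();print(s['tool_pos'],s['tool_rot'],s['qpos'],s['wrist_force'])
i=get_image("scene");crop(i,130,80,120,140,4,"a1.png");i=get_image("top");crop(i,260,150,130,110,6,"a2.png")
print(proj("top",[s['tool_pos'],[.4475,-.204,.1015]]))
```

```text
[ 0.44179119 -0.1855117   0.23379941] [ 3.14001048e+00 -1.39925042e-03 -3.12208278e+00] [-6.46177829e-01 -5.54713051e-03  1.87118996e+00  3.97089780e-04
  1.27802750e+00 -2.23659792e+00] [-0.06331491 -0.20129108 -0.65409152]
[[331.16514189 231.45221982]
 [328.52766745 226.33939287]]
```

View pics/a1.png

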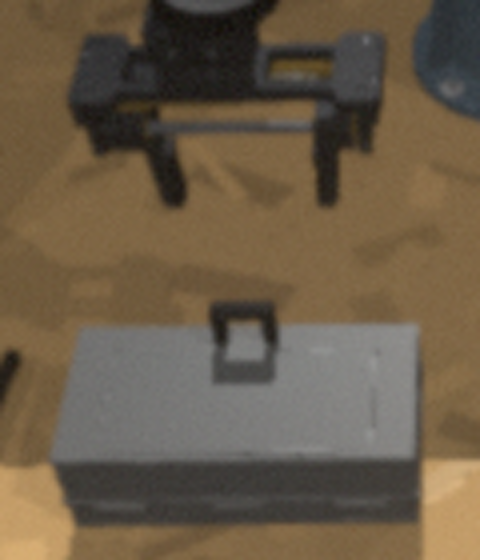

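View pics/a2.png

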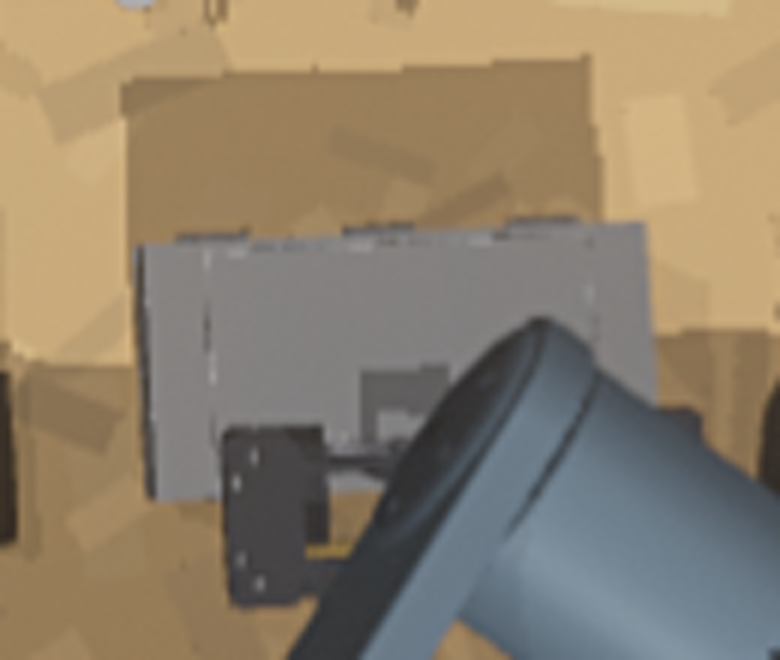

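Run:
```python
from h import *
print(plane("scene",(130+173/4,80+205/4),.209),plane("scene",(130+328/4,80+205/4),.209))
print(plane("scene",(130+250.5/4,80+205/4),.209))
```

```text
[ 0.45140246 -0.23594034  0.209     ] [ 0.45046733 -0.1335173   0.209     ]
[ 0.45096472 -0.18470252  0.209     ]
```

Emit:
jog_arm --pt "0.0075 -0.019 -0.05 0 -1" --pt "0.0075 -0.019 -0.1 0 -1" --pt "0.0075 -0.019 -0.126 0 -1" --pt "0.0075 -0.019 -0.126 0 -1" --pt "0.0075 -0.019 -0.126 0 -0.2" --pt "0.0075 -0.019 -0.126 0 -0.1" --pt "0.0075 -0.019 -0.126 0 0.2" --pt "0.0075 -0.019 -0.126 0 0.4" --pt "0.0075 -0.019 -0.126 0 0.4" --grip_force 15

```text
clock: 3.08
tool_pos: [0.4502, -0.2065, 0.1091]
tool_rot: [-3.139, 0.001, -3.121]
wrist_force: [-2.0, -4.3, -1.3]
opening: 0.0461
```

Run:
```python
from h import *
s=state();print(s['tool_pos'],s['wrist_force'],s['opening'])
i=get_image("scene");crop(i,130,80,120,140,4,"b1.png")
```

```text
[ 0.45018889 -0.20649302  0.10907779] [-1.96318523 -4.28569029 -1.25085018] 0.046059099106743676
```

View pics/b1.png

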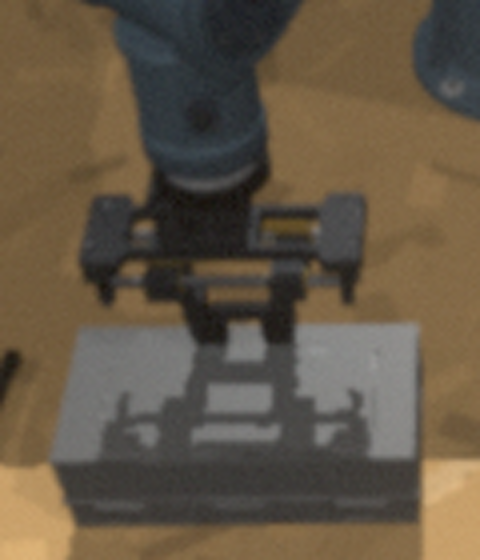

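Emit:
jog_arm --pt "0.0068 -0.001 0.0095 0 0.4" --pt "0.0144 -0.001 0.0184 0 0.4" --pt "0.0228 -0.001 0.0266 0 0.4" --pt "0.0317 -0.001 0.0339 0 0.4" --pt "0.0415 -0.001 0.0405 0 0.4" --pt "0.0515 -0.001 0.0462 0 0.4" --pt "0.062 0 0.051 0 0.4" --pt "0.073 0 0.055 0 0.4"

```text
clock: 4.12
tool_pos: [0.5236, -0.2049, 0.1643]
tool_rot: [3.141, 0.0, -3.121]
wrist_force: [-2.5, 1.5, 3.2]
opening: 0.0461
```

Run:
```python
from h import *
s=state();print(s['tool_pos'],s['wrist_force'],s['opening'])
i=get_image("scene");crop(i,130,80,120,140,4,"b2.png")
```

```text
[ 0.52362576 -0.20491643  0.1643425 ] [-2.52188013  1.51784425  3.15529716] 0.04610216926171664
```

View pics/b2.png

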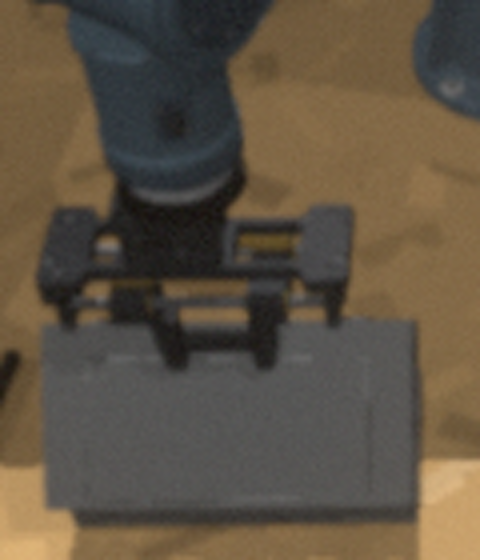

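Emit:
jog_arm --pt "0.0114 0 0.0028 0 0.4" --pt "0.0229 0 0.0047 0 0.4" --pt "0.0345 0.001 0.0056 0 0.4" --pt "0.0462 0.001 0.0055 0 0.4" --pt "0.0578 0.001 0.0044 0 0.4" --pt "0.0693 0.001 0.0022 0 0.4" --pt "0.0805 0.0015 -0.001 0 0.4" --pt "0.0915 0.002 -0.005 0 0.4" --pt "0.102 0.002 -0.01 0 0.4" --pt "0.112 0.002 -0.016 0 0.4" --pt "0.1215 0.002 -0.0228 0 0.4" --pt "0.1215 0.002 -0.0228 0 0.4"

```text
clock: 5.68
tool_pos: [0.6447, -0.2022, 0.139]
tool_rot: [3.14, -0.001, -3.121]
wrist_force: [0.1, 6.5, -0.1]
opening: 0.0452
```

Run:
```python
from h import *
s=state();print(s['tool_pos'],s['wrist_force'],s['opening'])
i=get_image("scene");crop(i,130,80,120,140,4,"b3.png")
```

```text
[ 0.64468672 -0.20221696  0.13895511] [ 0.08861845  6.48181211 -0.13817975] 0.04515218722810075
```

View pics/b3.png

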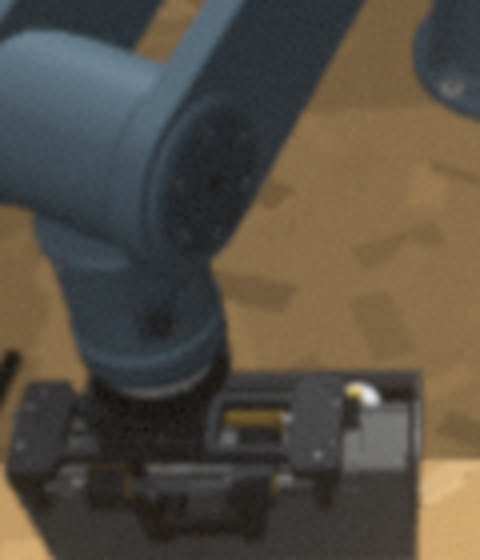

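Emit:
jog_arm --pt "0 0 0 0 -1" --pt "0 0 0 0 -1" --pt "0 0 0 0 -1" --pt "0 0 0.06 0 -1" --pt "0 0 0.12 0 -1" --pt "-0.04 0.04 0.14 0 -1" --pt "-0.1 0.1 0.14 0 -1" --pt "-0.16 0.15 0.14 0 -1" --pt "-0.2 0.2 0.14 0 -1" --pt "-0.22 0.25 0.14 0 -1" --pt "-0.22 0.3 0.14 0 -1"

```text
clock: 7.1
tool_pos: [0.4256, 0.0839, 0.2812]
tool_rot: [-3.141, 0.001, -3.124]
wrist_force: [0.6, 0.8, 1.1]
opening: 0.0881
```

Run:
```python
from h import *
s=state();print(s['tool_pos'],s['wrist_force'],s['opening'])
i=get_image("scene");cv2.imwrite("pics/s2.png",i);crop(i,130,120,120,110,6,"c1.png");i=get_image("top");cv2.imwrite("pics/t2.png",i);crop(i,260,120,130,120,5,"c2.png")
```

```text
[0.42556656 0.08387894 0.28119465] [0.62335221 0.81162444 1.05370422] 0.08811988227076191
```

View pics/c1.png

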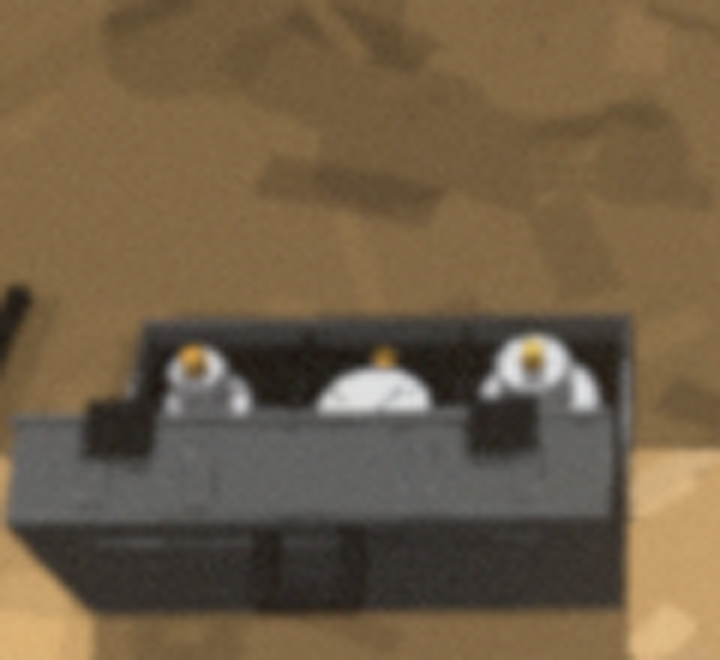

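View pics/c2.png

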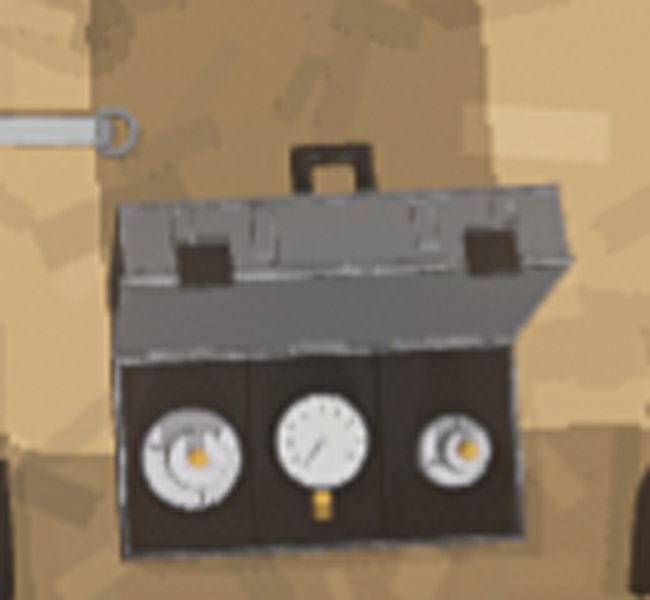

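Run:
```python
from h import *
t=cv2.imread("pics/t2.png")
crop(t,284,196,30,30,20,"c3.png")
hsv=cv2.cvtColor(t,cv2.COLOR_BGR2HSV)
def cen(im,x0,y0,w,h):
    hs=cv2.cvtColor(im,cv2.COLOR_BGR2HSV)[y0:y0+h,x0:x0+w]
    m=((hs[...,1]>110)&(hs[...,2]>120)).astype(float); ys,xs=np.nonzero(m); return xs.mean()+x0,ys.mean()+y0,len(xs)
a=cen(t,292,204,14,14); s=cv2.imread("pics/s2.png"); b=cen(s,210,172,16,14); print(a,b)
print(plane("top",a[:2],.072),plane("scene",b[:2],.072)); print(tri(b[:2],a[:2]))
print("skirt",plane("top",(260+191.5/5-.4,120+458/5-.4),.032))
```

```text
(np.float64(299.0), np.float64(211.0), 9) (np.float64(218.42857142857142), np.float64(178.71428571428572), 7)
[ 0.49353969 -0.12348013  0.072     ] [ 0.49860336 -0.12401184  0.072     ]
(array([ 0.49347829, -0.12451234,  0.06592855]), np.float64(0.0005183152987078246))
skirt [ 0.49252207 -0.1244616   0.032     ]
```

View pics/c3.png

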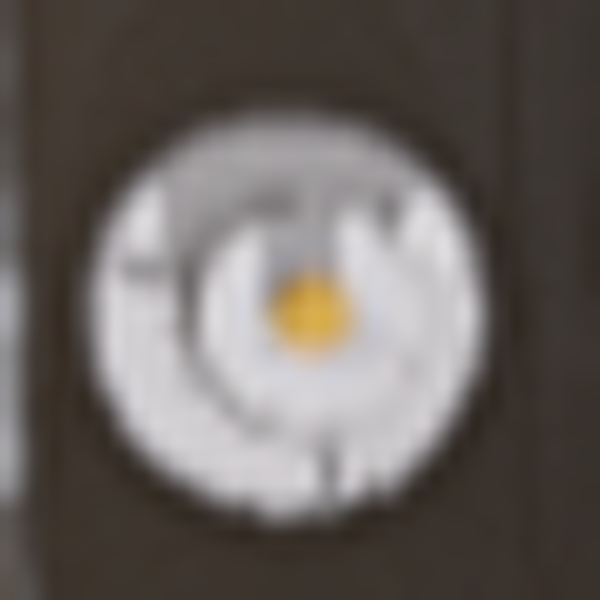

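Emit:
jog_arm --pt "0.02 -0.06 0 0 -0.45" --pt "0.04 -0.12 0 0 -0.45" --pt "0.06 -0.17 -0.03 0 -0.45" --pt "0.071 -0.208 -0.08 0 -0.45" --pt "0.071 -0.208 -0.13 0 -0.45" --pt "0.071 -0.208 -0.16 0 -0.45" --pt "0.071 -0.208 -0.16 0 -0.45" --pt "0.071 -0.208 -0.16 0 -0.45"

```text
clock: 8.2
tool_pos: [0.4988, -0.1257, 0.1221]
tool_rot: [-3.14, 0.002, -3.122]
wrist_force: [-0.6, -0.8, -0.0]
opening: 0.0638
```

Run:
```python
from h import *
s=state();print(s['tool_pos'],s['tool_rot'],s['wrist_force'],s['opening'])
i=get_image("scene");crop(i,170,90,90,100,6,"d1.png");
i=get_image("top");crop(i,260,150,100,100,6,"d2.png")
```

```text
[ 0.49881512 -0.12570548  0.12206063] [-3.14035235e+00  1.57291965e-03 -3.12176572e+00] [-0.58540892 -0.83270776 -0.03740092] 0.0638426826983034
```

View pics/d1.png

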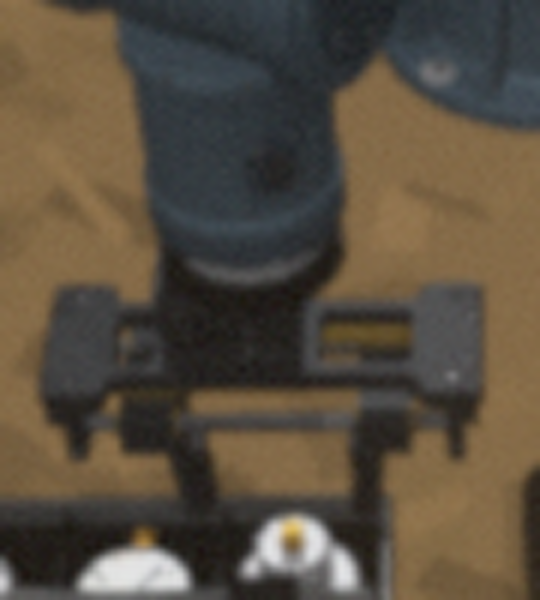

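View pics/d2.png

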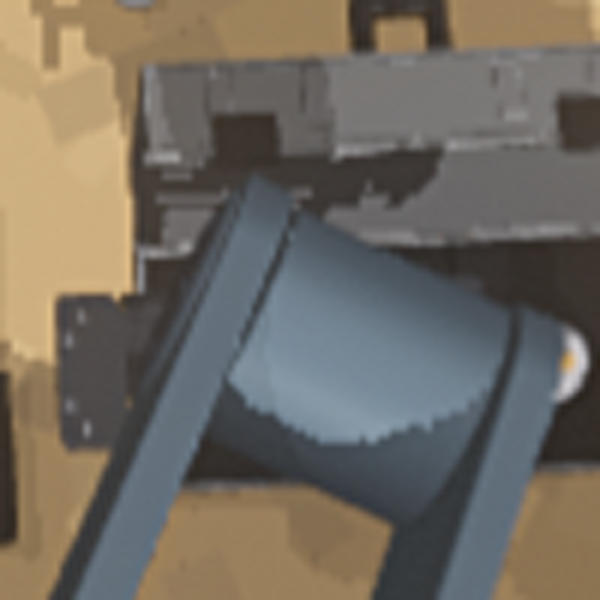

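Emit:
jog_arm --pt "-0.002 0.0015 -0.03 0 -0.45" --pt "-0.002 0.0015 -0.057 0 -0.45" --pt "-0.002 0.0015 -0.0585 0 -0.45" --pt "-0.002 0.0015 -0.0585 0 -0.2" --pt "-0.002 0.0015 -0.0585 0 0" --pt "-0.002 0.0015 -0.0585 0 0.2" --pt "-0.002 0.0015 -0.0585 0 0.4" --pt "-0.002 0.0015 -0.0585 0 0.4" --grip_force 30

```text
clock: 9.3
tool_pos: [0.4967, -0.1236, 0.0631]
tool_rot: [-3.141, 0.001, -3.121]
wrist_force: [0.4, -0.5, 5.8]
opening: 0.0333
```

Run:
```python
from h import *
s=state();print(s['tool_pos'],s['tool_rot'],s['wrist_force'],s['torque'],s['opening'])
i=get_image("scene");crop(i,170,90,90,100,6,"e1.png");
```

```text
[ 0.49669452 -0.12358481  0.06309381] [-3.14072956e+00  1.35465489e-03 -3.12130262e+00] [ 0.3972046  -0.51309355  5.7949515 ] [0.0383758  0.16283456 0.04769598] 0.03333756159645509
```

View pics/e1.png

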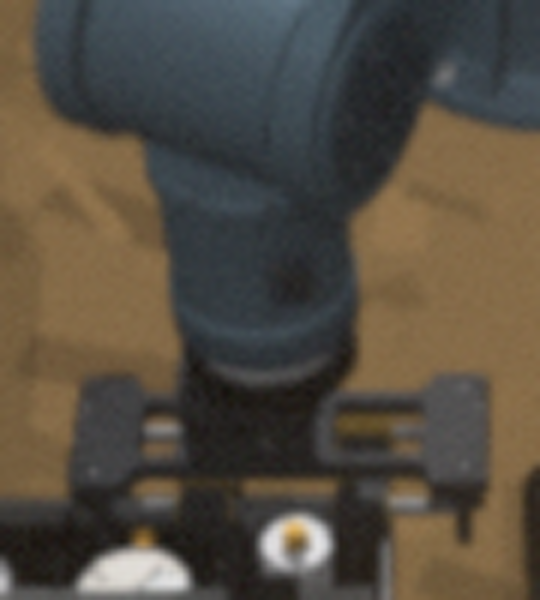

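Emit:
jog_arm --pt "0 0 0.03 0 0.4" --pt "0 0 0.08 0 0.4" --pt "0 0 0.14 0 0.4" --pt "0 0 0.19 0 0.4" --pt "0 0 0.19 0 0.4"

```text
clock: 9.98
tool_pos: [0.4981, -0.1241, 0.2567]
tool_rot: [-3.138, 0.008, -3.121]
wrist_force: [0.4, 0.6, -0.9]
opening: 0.0331
```

Run:
```python
from h import *
s=state();print(s['tool_pos'],s['wrist_force'],s['torque'],s['opening'])
i=get_image("scene");crop(i,170,60,90,120,5,"f1.png");cv2.imwrite("pics/s3.png",i)
t=cv2.imread("pics/top0.png");s=cv2.imread("pics/scene0.png")
def cl(im): 
    l=im.astype(float);return np.clip((l-90)*2.2,0,255).astype(np.uint8)
crop(cl(t),163,191,34,34,17,"g1.png");crop(cl(s),323,155,38,30,17,"g2.png")
```

```text
[ 0.49812868 -0.12413558  0.25667204] [ 0.42782485  0.56278656 -0.91955855] [ 0.01459112 -0.03871661 -0.06018722] 0.03309816706017156
```

View pics/f1.png

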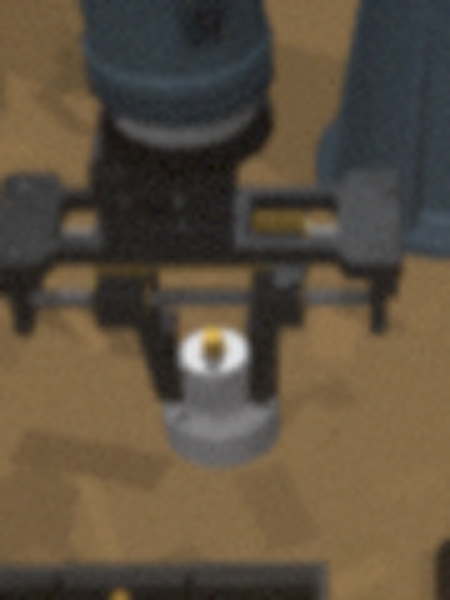

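View pics/g1.png

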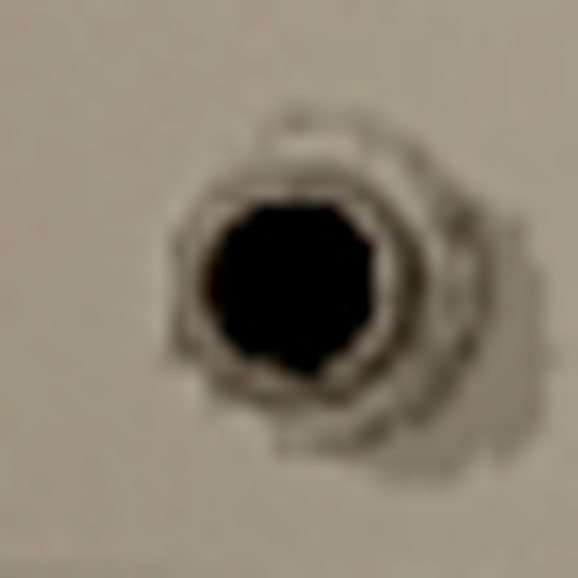

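View pics/g2.png

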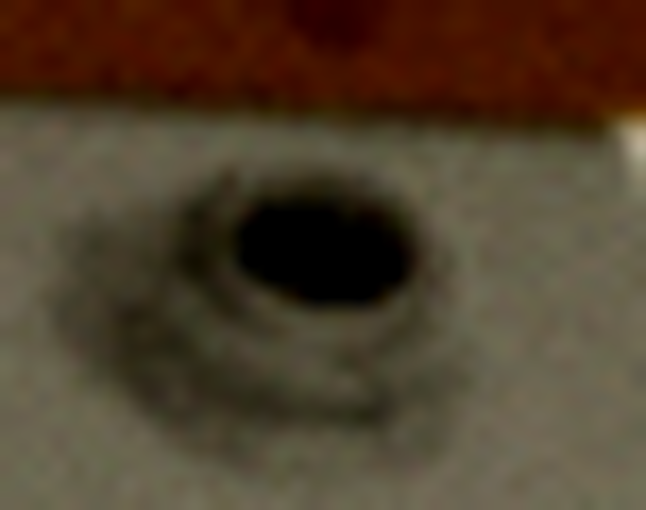

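Emit:
jog_arm --pt "0.004 0.06 0.005 0.1 0.4" --pt "0.008 0.12 0.005 0.2 0.4" --pt "0.012 0.18 0.005 0.24 0.4" --pt "0.016 0.24 0.005 0.24 0.4" --pt "0.018 0.3 0 0.24 0.4" --pt "0.018 0.3386 0 0.24 0.4" --pt "0.018 0.3386 0 0.24 0.4" --pt "0.018 0.3386 -0.02 0.24 0.4" --pt "0.018 0.3386 -0.02 0.24 0.4"

```text
clock: 11.15
tool_pos: [0.5122, 0.2141, 0.229]
tool_rot: [3.141, -0.006, -2.882]
wrist_force: [-0.7, -0.5, -1.6]
opening: 0.0336
```

```bash
cat >> h.py <<'E'
def brass(im,x0,y0,w,h):
    hs=cv2.cvtColor(im,cv2.COLOR_BGR2HSV)[y0:y0+h,x0:x0+w].astype(int)
    m=((hs[...,1]>110)&(hs[...,2]>110)&(hs[...,0]>10)&(hs[...,0]<35)).astype(float); ys,xs=np.nonzero(m)
    return xs,ys
E
python3 - <<'E'
from h import *
s=state();print(s['tool_pos'],s['tool_rot'],s['wrist_force'],s['torque'],s['opening'],s['qpos'])
print(proj("scene",[s['tool_pos']+[0,0,.009]]),proj("top",[s['tool_pos']+[0,0,.009]]))
i=get_image("scene");crop(i,300,60,90,120,5,"h1.png");cv2.imwrite("pics/s4.png",i)
i=get_image("top");crop(i,140,160,90,90,6,"h2.png");cv2.imwrite("pics/t4.png",i)
E
```

```text
[0.51221352 0.21413225 0.22896335] [ 3.14144121 -0.00645913 -2.88217158] [-0.65478544 -0.52042465 -1.64833666] [0.02860294 0.01489931 0.02620347] 0.03358495213264508 [ 1.82342360e-01  1.74456038e-01  1.68733284e+00 -3.60886807e-04
  1.28625540e+00 -1.64777213e+00]
[[348.89695203 140.73011155]] [[171.7669829  207.72944918]]
```

View pics/h1.png

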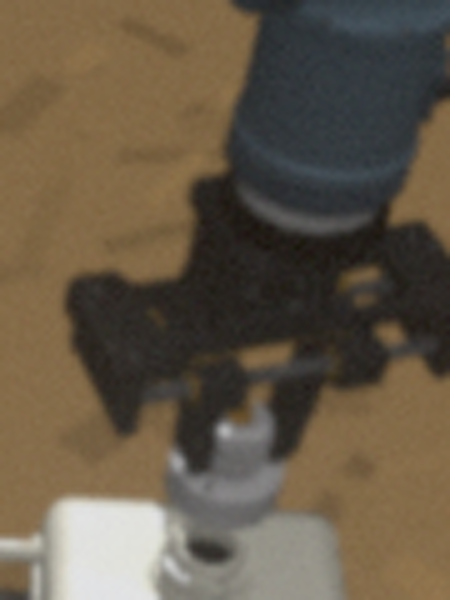

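View pics/h2.png

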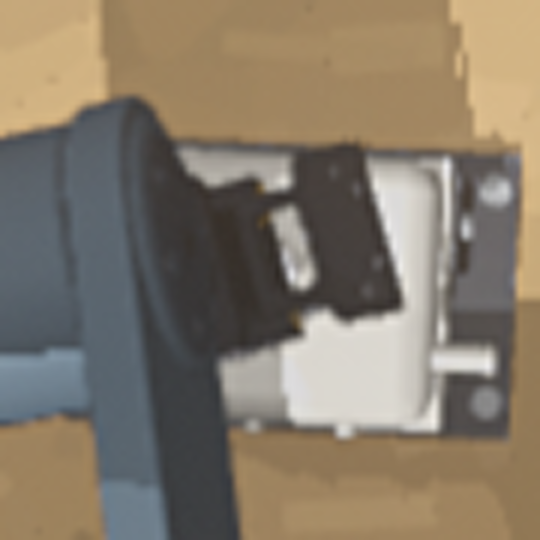

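Emit:
jog_arm --pt "0 0 0 0 0.4" --pt "0 0 0 0 0.4" --pt "0 0 0 0 0.4"

```text
clock: 11.62
tool_pos: [0.5142, 0.2153, 0.2326]
tool_rot: [-3.142, 0.001, -2.882]
wrist_force: [1.2, 0.0, -2.3]
opening: 0.0331
```

Run:
```python
from h import *
s=state();print(s['tool_pos'],s['tool_rot'],s['wrist_force'],s['torque'])
p=s['tool_pos']
print(proj("scene",[p+[0,0,.0089],p+[0,0,-.0011],p+[0,0,-.0531],[.5155,.2145,.138],[.518,.214,.138],[.5134,.2147,.138]]))
i=get_image("scene");crop(i,325,125,40,55,13,"h3.png");cv2.imwrite("pics/s5.png",i)
```

```text
[0.51422362 0.21529941 0.23260705] [-3.14152654e+00  6.69282646e-04 -2.88159204e+00] [ 1.19352022  0.01203399 -2.31011426] [ 0.06824227 -0.02122684 -0.0035632 ]
[[349.78192506 140.25625889]
 [348.95950442 143.18267418]
 [344.89600721 157.61752854]
 [341.66201709 168.62254737]
 [341.60885145 169.31248289]
 [341.62566136 168.0440005 ]]
```

View pics/h3.png

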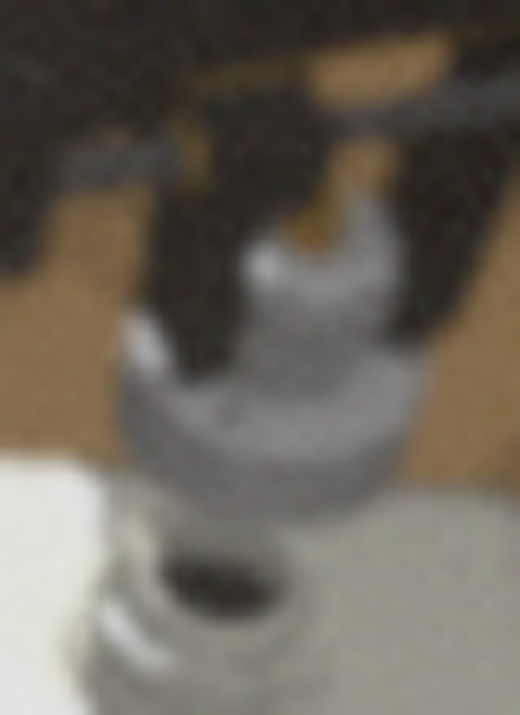

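Run:
```python
from h import *
p=np.array([.5142,.2153,.2326])
for d in (0,.002,.004): print(proj("scene",[p+[.0295+d,0,-.0531], p+[d,.017,-.0011],p+[d,-.017,-.0011],p+[.017+d,0,-.0011]]).round(1).tolist())
```

```text
[[346.6, 166.0], [355.7, 143.3], [342.2, 143.1], [350.0, 148.0]]
[[346.7, 166.6], [355.8, 143.8], [342.3, 143.7], [350.2, 148.6]]
[[346.8, 167.1], [356.0, 144.4], [342.4, 144.2], [350.3, 149.2]]
```

Run:
```python
from h import *
s=cv2.imread("pics/s3.png");crop(s,195,118,34,40,14,"i1.png")
p=np.array([.4981,-.1241,.2567])
for d in (0,-.003): print(proj("scene",[p+[.0295+d,0,-.0531], p+[.0295+d,0,-.0311],p+[-.017+d,0,-.0011],p+[.017+d,0,-.0011],p+[d,0,.0089]]).round(1).tolist())
```

```text
[[213.3, 153.7], [212.5, 147.4], [213.0, 125.6], [211.8, 135.0], [212.0, 127.1]]
[[213.4, 152.8], [212.6, 146.6], [213.1, 124.8], [211.9, 134.1], [212.1, 126.3]]
```

View pics/i1.png

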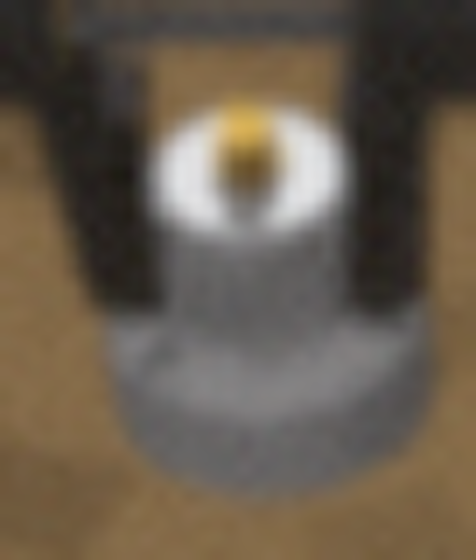

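Run:
```python
from h import *
s=cv2.imread("pics/s5.png");t=cv2.imread("pics/s3.png")
print("s5 skirt col346-348",[(y,s[y,345:349].mean(0).astype(int).tolist()) for y in range(158,170)])
print("s3",[(y,t[y,212:216].mean(0).astype(int).tolist()) for y in range(146,157)])
s0=cv2.imread("pics/scene0.png");g=cv2.cvtColor(s0,cv2.COLOR_BGR2GRAY)
print(g[162:178,334:352])
```

```text
s5 skirt col346-348 [(158, [131, 131, 133]), (159, [130, 129, 132]), (160, [114, 115, 117]), (161, [104, 103, 106]), (162, [103, 104, 106]), (163, [103, 104, 106]), (164, [106, 108, 109]), (165, [115, 120, 122]), (166, [122, 131, 132]), (167, [119, 128, 130]), (168, [111, 119, 123]), (169, [103, 110, 113])]
s3 [(146, [128, 129, 131]), (147, [123, 122, 124]), (148, [108, 108, 109]), (149, [102, 101, 103]), (150, [100, 100, 102]), (151, [100, 100, 103]), (152, [96, 100, 105]), (153, [88, 104, 117]), (154, [76, 104, 126]), (155, [73, 106, 131]), (156, [72, 106, 132])]
[[126 125 127 126 124 123 119 121 118 116 114 116 116 111 115 111 111 111]
 [130 133 133 131 131 131 130 129 131 127 127 128 126 126 129 128 129 124]
 [132 132 128 128 129 127 126 126 128 129 130 130 133 130 130 134 132 131]
 [126 122 113 123 118 117 115 112 112 117 119 128 133 135 133 135 131 133]
 [117 110 112 113 106 105 101 101 103 105 110 116 123 133 131 134 135 135]
 [102 106 111 102  88  86  85  85  89  97  95 100 111 122 133 136 132 133]
 [102 103 103  79  64  62  59  61  63  73  83  91  99 115 129 135 136 136]
 [100 102 101  72  55  42  42  44  44  51  63  77  92 107 122 130 136 132]
 [ 97 102 106  88  61  45  39  44  37  45  47  66  85 105 122 124 136 132]
 [103 103 109 106  94  74  56  48  45  42  49  66  93 113 117 128 135 136]
 [114 105 106 113 118 107  97  81  72  74  83  99 115 117 123 127 137 137]
 [114 113 107 111 118 120 120 115 115 115 115 118 120 116 126 131 136 134]
 [115 118 118 116 115 118 124 126 125 123 123 119 115 119 123 131 134 136]
 [111 119 118 122 122 123 124 123 121 118 118 115 119 123 129 131 129 135]
 [110 112 114 116 121 122 124 126 121 115 117 121 124 125 125 126 131 133]
 [109 110 111 114 115 118 122 125 124 126 118 117 122 119 122 124 127 135]]
```

Emit:
jog_arm --pt "0.0015 -0.0008 -0.02 0 0.4" --pt "0.0015 -0.0008 -0.036 0 0.4" --pt "0.0015 -0.0008 -0.043 0 0.4" --pt "0.0015 -0.0008 -0.044 0 0.4" --pt "0.0015 -0.0008 -0.044 0 0.4" --pt "0.0015 -0.0008 -0.044 0 0.4"

```text
clock: 12.42
tool_pos: [0.5159, 0.2147, 0.1888]
tool_rot: [-3.141, 0.001, -2.881]
wrist_force: [0.4, 0.4, -1.1]
opening: 0.0331
```

```bash
cat > st.py <<'E'
from h import *
np.set_printoptions(precision=4,suppress=True)
s=state();print(s['tool_pos'],'F',s['wrist_force'],'M',s['torque'],s['tool_rot'],'q6',s['qpos'][5], 'open',s['opening'])
E
python3 st.py
python3 - <<'E'
from h import *
i=get_image("scene");crop(i,325,125,40,55,13,"j1.png")
E
```

```text
[0.5159 0.2147 0.1888] F [ 0.3964  0.3539 -1.0645] M [ 0.0322 -0.0223  0.0582] [-3.1415  0.0011 -2.8813] q6 -1.6490914013655198 open 0.03311955058400055
```

View pics/j1.png

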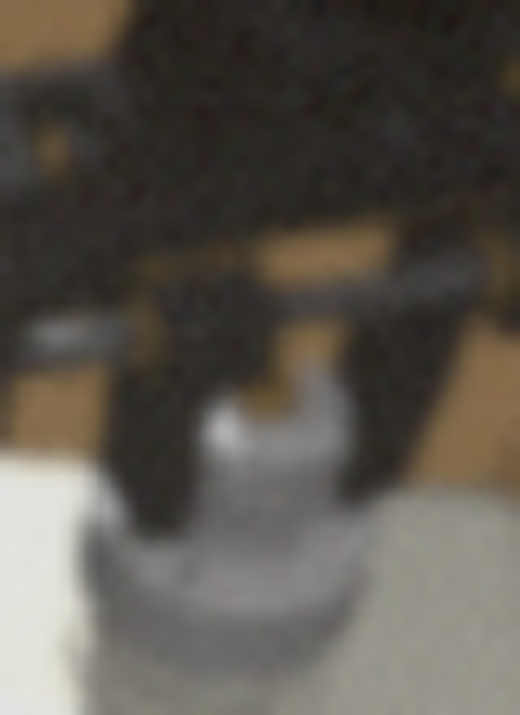

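Emit:
jog_arm --pt "0 0 -0.0015 0 0.4" --pt "0 0 -0.003 0 0.4" --pt "0 0 -0.003 0 0.4"

```text
clock: 12.85
tool_pos: [0.5156, 0.2146, 0.1851]
tool_rot: [-3.142, 0.0, -2.881]
wrist_force: [0.5, 0.0, -1.4]
opening: 0.0333
```

```bash
python3 st.py
```

```text
[0.5156 0.2146 0.1851] F [ 0.5366  0.0037 -1.4022] M [ 0.031  -0.0596  0.0505] [-3.1416  0.0001 -2.8814] q6 -1.6490880382291595 open 0.03326620315863102
```

Emit:
jog_arm --pt "0 0 -0.001 0 0.4" --pt "0 0 -0.001 0 0.4"

```text
clock: 13.1
tool_pos: [0.5156, 0.2146, 0.1842]
tool_rot: [-3.142, 0.0, -2.881]
wrist_force: [0.1, -0.1, -0.9]
opening: 0.0331
```

```bash
python3 st.py
```

```text
[0.5156 0.2146 0.1842] F [ 0.1157 -0.098  -0.8863] M [ 0.0754 -0.1177  0.009 ] [-3.1415  0.0001 -2.8814] q6 -1.6490865214371637 open 0.03309859636272135
```

Emit:
jog_arm --pt "0 0 -0.001 0 0.4" --pt "0 0 -0.001 0 0.4"

```text
clock: 13.35
tool_pos: [0.5157, 0.2146, 0.1836]
tool_rot: [-3.142, 0.0, -2.881]
wrist_force: [-0.3, -1.0, 1.4]
opening: 0.0331
```

```bash
python3 st.py
```

```text
[0.5157 0.2146 0.1836] F [-0.2899 -1.0383  1.3918] M [0.0484 0.0287 0.0558] [-3.1415  0.0005 -2.8813] q6 -1.6491631768333896 open 0.03313563807939599
```

Emit:
jog_arm --pt "0 0 -0.0005 0 0.4" --pt "0 0 -0.0005 0 0.4"

```text
clock: 13.6
tool_pos: [0.5159, 0.2146, 0.1834]
tool_rot: [-3.141, 0.001, -2.881]
wrist_force: [-0.7, -1.6, 4.5]
opening: 0.0334
```

```bash
python3 st.py
```

```text
[0.5159 0.2146 0.1834] F [-0.7233 -1.6107  4.4937] M [0.0414 0.1926 0.0252] [-3.1414  0.0009 -2.8813] q6 -1.6491113615910455 open 0.03340746211773025
```

Emit:
jog_arm --pt "0 0 0 0 0.4" --pt "0 0 0 0 0.4" --pt "0 0 0.0005 0.1 0.4" --pt "0 0 0.001 0.2 0.4" --pt "0 0 0.0014 0.3 0.4" --pt "0 0 0.0018 0.4 0.4" --pt "0 0 0.0018 0.4 0.4"

```text
clock: 14.48
tool_pos: [0.5157, 0.2148, 0.1847]
tool_rot: [3.142, 0.001, -2.482]
wrist_force: [0.8, 0.8, 2.5]
opening: 0.0332
```

```bash
python3 st.py
```

```text
[0.5157 0.2148 0.1847] F [0.7968 0.7728 2.4529] M [ 0.2485  0.0411 -0.0129] [ 3.1416  0.0007 -2.4823] q6 -2.0481881679297587 open 0.03317353876336719
```

Emit:
jog_arm --pt "0 0 0.0002 0.06 0.4" --pt "0 0 0.0003 0.12 0.4" --pt "0 0 0.0 0.18 0.4" --pt "0 0 -0.0005 0.22 0.4" --pt "0 0 -0.0005 0.22 0.4"

```text
clock: 15.1
tool_pos: [0.5159, 0.2145, 0.1844]
tool_rot: [-3.141, 0.0, -2.264]
wrist_force: [-0.5, -1.3, 4.4]
opening: 0.0333
```

```bash
python3 st.py
```

```text
[0.5159 0.2145 0.1844] F [-0.5136 -1.2551  4.3621] M [-0.044 -0.015 -0.085] [-3.1408  0.0004 -2.2636] q6 -2.2668758009753365 open 0.033325150120617625
```

Emit:
jog_arm --pt "0 0 -0.0003 0.03 0.4" --pt "0 0 -0.0005 0.06 0.4" --pt "0 0 -0.0005 0.06 0.4"

```text
clock: 15.48
tool_pos: [0.5152, 0.2148, 0.1829]
tool_rot: [3.141, -0.0, -2.202]
wrist_force: [1.2, 1.5, -0.1]
opening: 0.0333
```

```bash
python3 st.py
```

```text
[0.5152 0.2148 0.1829] F [ 1.1603  1.4876 -0.1069] M [ 0.5162 -0.1158  0.044 ] [ 3.1407 -0.0001 -2.2019] q6 -2.328634403174356 open 0.03327166065745347
```

Emit:
jog_arm --pt "0 0 -0.001 0.01 0.4" --pt "0 0 -0.002 0.02 0.4" --pt "0 0 -0.002 0.02 0.4"

```text
clock: 15.85
tool_pos: [0.5154, 0.2148, 0.1812]
tool_rot: [3.141, -0.0, -2.181]
wrist_force: [1.3, 3.1, -2.2]
opening: 0.0335
```

```bash
python3 st.py
```

```text
[0.5154 0.2148 0.1812] F [ 1.3305  3.1118 -2.1609] M [ 0.6338 -0.1015  0.0183] [ 3.1411 -0.     -2.1814] q6 -2.3490887452987614 open 0.0334624521721975
```

Emit:
jog_arm --pt "0.0004 0.0007 -0.0008 0 0.4" --pt "0.0004 0.0007 -0.0016 0 0.4" --pt "0.0004 0.0007 -0.002 0 0.4" --pt "0.0004 0.0007 -0.002 0 0.4"

```text
clock: 16.35
tool_pos: [0.5158, 0.2152, 0.1794]
tool_rot: [3.141, -0.0, -2.181]
wrist_force: [0.2, 1.2, -1.9]
opening: 0.0332
```

```bash
python3 st.py
```

```text
[0.5158 0.2152 0.1794] F [ 0.1711  1.1717 -1.8914] M [ 0.183  -0.0119  0.0771] [ 3.1415 -0.0004 -2.1814] q6 -2.3479518031640083 open 0.033188414263943526
```

Emit:
jog_arm --pt "0 0.0003 -0.0006 0 0.4" --pt "0 0.0003 -0.0008 0 0.4" --pt "0 0.0003 -0.0008 0 0.4"

```text
clock: 16.73
tool_pos: [0.5161, 0.2155, 0.1791]
tool_rot: [-3.141, 0.0, -2.181]
wrist_force: [-0.5, -1.7, 3.8]
opening: 0.0333
```

```bash
python3 st.py
```

```text
[0.5161 0.2155 0.1791] F [-0.5173 -1.6799  3.7561] M [-0.0876  0.3266  0.0735] [-3.1412  0.     -2.1813] q6 -2.3474756090895834 open 0.033337576062957036
```

Emit:
jog_arm --pt "0 0 0 -0.05 0.4" --pt "0 0 -0.0003 -0.1 0.4" --pt "0 0 -0.0006 -0.2 0.4" --pt "0 0 -0.0009 -0.3 0.4" --pt "0 0 -0.0012 -0.4 0.4" --pt "0 0 -0.0012 -0.4 0.4"

```text
clock: 17.48
tool_pos: [0.5163, 0.2157, 0.1778]
tool_rot: [-3.141, 0.001, -2.581]
wrist_force: [0.0, 0.3, 2.4]
opening: 0.0335
```

```bash
python3 st.py
```

```text
[0.5163 0.2157 0.1778] F [0.039  0.267  2.4442] M [ 0.1495 -0.0089 -0.0555] [-3.1414  0.001  -2.5806] q6 -1.9482117248792807 open 0.03347872226388416
```

Emit:
jog_arm --pt "0 0 -0.0003 -0.1 0.4" --pt "0 0 -0.0006 -0.2 0.4" --pt "0 0 -0.0009 -0.3 0.4" --pt "0 0 -0.0013 -0.4 0.4" --pt "0 0 -0.0016 -0.5 0.4" --pt "0 0 -0.0019 -0.6 0.4" --pt "0 0 -0.0022 -0.7 0.4" --pt "0 0 -0.0025 -0.8 0.4" --pt "0 0 -0.0028 -0.9 0.4" --pt "0 0 -0.0032 -1.0 0.4" --pt "0 0 -0.0035 -1.1 0.4" --pt "0 0 -0.0035 -1.1 0.4"

```text
clock: 18.98
tool_pos: [0.5167, 0.215, 0.1746]
tool_rot: [3.142, 0.002, 2.604]
wrist_force: [1.3, -3.7, 5.5]
opening: 0.0331
```

```bash
python3 st.py
```

```text
[0.5167 0.215  0.1746] F [ 1.2713 -3.6534  5.5266] M [-0.8043 -0.0463 -0.0922] [3.1415 0.002  2.6042] q6 -0.8499494690897095 open 0.0330520647671966
```

Emit:
jog_arm --pt "0 -0.0006 -0.0001 -0.06 0.4" --pt "0 -0.0006 -0.0004 -0.12 0.4" --pt "0 -0.0006 -0.0005 -0.16 0.4" --pt "0 -0.0006 -0.0005 -0.16 0.4"

```text
clock: 19.48
tool_pos: [0.5168, 0.2146, 0.1746]
tool_rot: [3.141, 0.002, 2.445]
wrist_force: [0.0, -3.5, 8.1]
opening: 0.033
```

```bash
python3 st.py
```

```text
[0.5168 0.2146 0.1746] F [ 0.029  -3.4587  8.1418] M [-0.7536  0.058  -0.0018] [3.1408 0.002  2.4451] q6 -0.6918863231114964 open 0.03299664359899063
```

Emit:
jog_arm --pt "0 -0.0003 0.0003 -0.06 0.4" --pt "0 -0.0003 0.0003 -0.1 0.4"

```text
clock: 19.73
tool_pos: [0.5164, 0.2141, 0.1746]
tool_rot: [-3.141, 0.002, 2.345]
wrist_force: [-1.5, -4.9, 7.2]
opening: 0.0332
```

```bash
python3 st.py
python3 - <<'E'
from h import *
i=get_image("scene");crop(i,320,120,50,60,10,"k1.png")
i=get_image("top");crop(i,150,175,60,60,10,"k2.png")
E
```

```text
[0.5164 0.2141 0.1746] F [-1.5341 -4.9174  7.1798] M [-1.0096  0.254   0.5484] [-3.1413  0.0016  2.3449] q6 -0.5919825690735401 open 0.03321436528825142
```

View pics/k1.png

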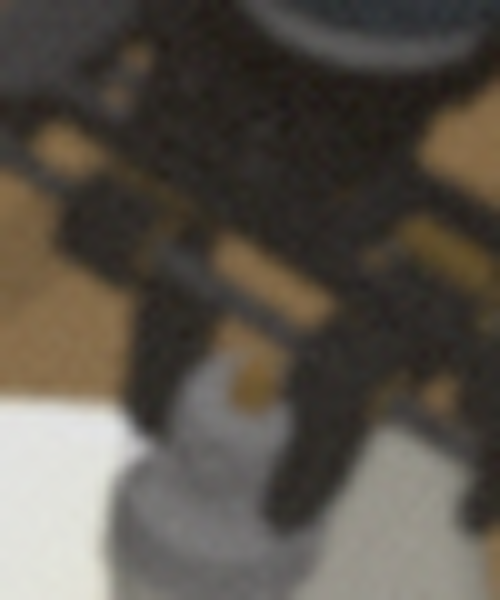

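View pics/k2.png

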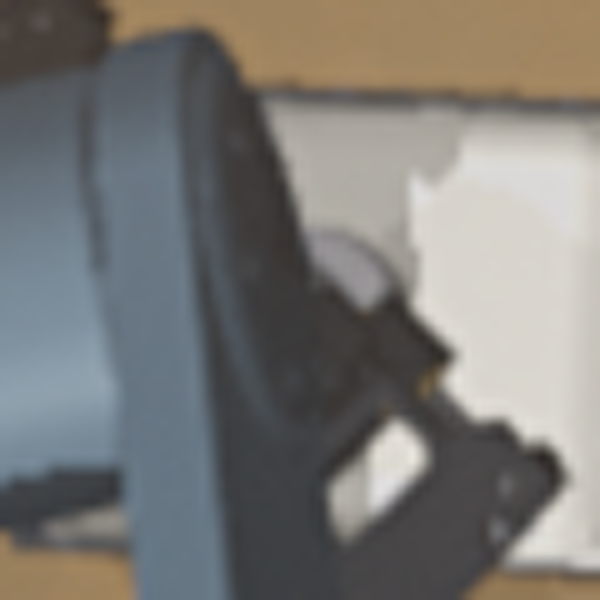

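Emit:
jog_arm --pt "0 0.0003 0.0002 -0.04 0.4" --pt "0 0.0003 0.0002 -0.04 0.4"

```text
clock: 20.08
tool_pos: [0.5162, 0.2142, 0.1746]
tool_rot: [-3.141, 0.002, 2.306]
wrist_force: [-1.0, -5.3, 7.1]
opening: 0.0331
```

```bash
python3 st.py
```

```text
[0.5162 0.2142 0.1746] F [-0.9968 -5.3372  7.0776] M [-0.9689  0.2766  0.5624] [-3.1407  0.0018  2.3064] q6 -0.5528475316456222 open 0.03306169679471345
```

Torque has saturated at 0.56 N·m, so the cap is against its stop. I'll release it, rise and move away to check.

Emit:
jog_arm --pt "0 0 0.0006 0 0.4" --pt "0 0 0.0006 0 -0.3" --pt "0 0 0.0006 0 -0.5" --pt "0 0 0.0006 0 -0.5" --pt "0 0 0.03 0 -0.5" --pt "0 0 0.08 0 -0.5" --pt "-0.03 0 0.12 0 -0.5" --pt "-0.09 0 0.12 0 -0.5" --pt "-0.13 0.04 0.12 0 -0.5" --pt "-0.17 0.09 0.12 0 -0.5" --pt "-0.18 0.14 0.12 0 -0.5" --pt "-0.18 0.14 0.12 0 -0.5"

```text
clock: 21.58
tool_pos: [0.3343, 0.3576, 0.2941]
tool_rot: [3.141, -0.001, 2.307]
wrist_force: [1.0, -0.2, -0.6]
opening: 0.0659
```

```bash
python3 st.py
python3 - <<'E'
from h import *
i=get_image("scene");cv2.imwrite("pics/s6.png",i);crop(i,315,130,50,50,11,"l1.png")
i=get_image("top");cv2.imwrite("pics/t6.png",i);crop(i,160,188,40,40,14,"l2.png")
E
```

```text
[0.3343 0.3576 0.2941] F [ 0.9653 -0.2294 -0.5639] M [-0.0942 -0.0202  0.0527] [ 3.1411 -0.0008  2.3073] q6 -0.16112131714759914 open 0.06591157490251538
```

View pics/l1.png

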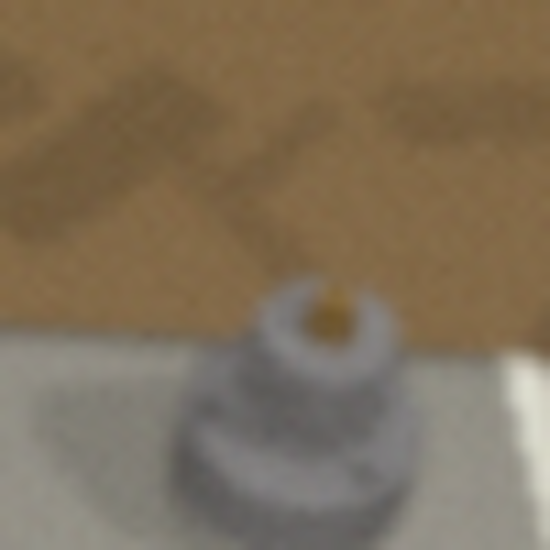

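View pics/l2.png

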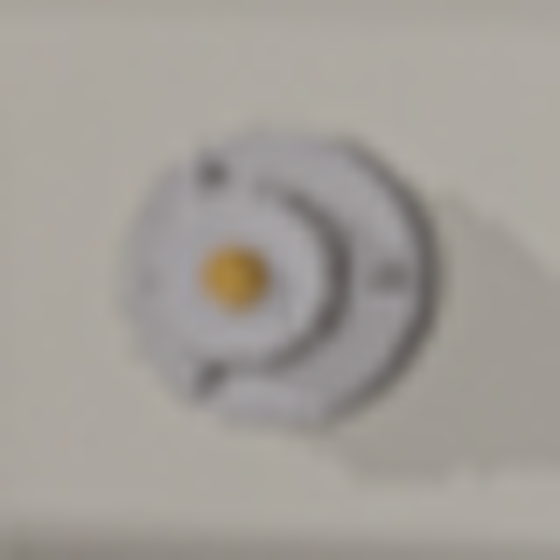

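View pics/t6.png

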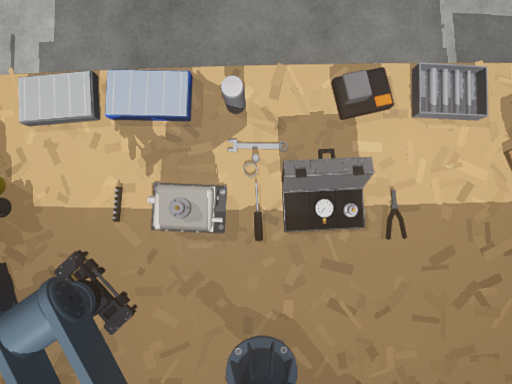

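```bash
python3 - <<'E'
from h import *
print("nipple top",plane("top",(160+237/14-.46,188+276/14-.46),.1835))
print("skirt",plane("top",(160+283/14-.46,188+279/14-.46),.1435))
print("nipple scene",plane("scene",(315+338/11-.45,130+297/11-.45),.1835))
E
python3 -c "from station import sign_off;print(sign_off())"
```

```text
nipple top [0.51343848 0.21407652 0.1835    ]
skirt [0.51285919 0.21365618 0.1435    ]
nipple scene [0.51420809 0.2155149  0.1835    ]
the job is handed in; nothing more can be done
None
```

I swung the lid past its balance point so it stays open, and screwed the larger cap home on the tank neck. I then released it and handed the job in at about 21.7 s. `sign_off` gave no verdict, so what follows is from my own measurements.

- **Resting on the threads:** the cap touched down at about 36.4 mm above the rim and stayed there, still gripped, for about half a second.
- **Backward turn:** it dropped after about 40° counter-clockwise and came to rest at about 32.2 mm.
- **Forward turn:** it ran about 100° clockwise until the torque levelled off at 0.56 N·m. The grip point was then about 27.5 mm above the rim.

The last pictures show:

- **Cap:** it sits level. The top camera puts its axis within about 1 mm of my estimate of the neck axis.
- **Marks:** they lie near 28° (modulo 120°), which is 8° short of where I expect the stop ribs. I worked out the rib positions from the tank's direction and the height at touchdown, because I could not see them clearly.
- **Everything else:** the lid is open, the smaller cap is in its compartment, and the other tools look where they were. The arm is clear of everything.

**Disagreements:**

- The two cameras differed by 3–5 mm in x on some points, so I centred the cap using both views and the contact forces.
- At the bottom of the drop the cap's height read about 0.3 mm below the stated value.
- The cap stopped descending at about 86° of the forward turn. The torque rose only near 100°.

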